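# Screw in the bath-locking knob of a microtome

### The arm

A 6-joint arm with a two-finger parallel gripper is mounted at the origin on the work surface. World frame = base frame: x ahead of the robot, y to its left, z up, the work surface at z = 0. Lengths are in mm, angles in rad, forces in N, time in s.
With the tool pointing down it reaches from about 350 to 775 mm from the base axis. Payload 7.3 kg.
Tool frame: the origin (TCP) lies midway between the tips of the shut fingers; the grasp point (between the pads) lies 19 mm behind it; z points along the fingers, y is the direction in which the jaws open and shut (so a half turn about z gives the same grasp; the last joint's range is limited). The gripper opens to 92 mm and grips with 3 to 60 N. Pads are 19 mm wide; open, the fingers measure 130 mm over their backs; the gripper's body (75 mm by 190 mm) begins 47 mm behind the grasp point.
Start: joints at [0.954, 0.342, 1.524, -0, 1.275, -0.146], TCP at [238.129, 467.91, 226.741] pointing down, gripper open.
Joint ranges: [-2.53, 2.53], [-0.77, 2.02], [0.04, 2.7], [-1, 4.14], [0.28, 2.66], [-3.11, 3.11]. Speed limits (rad/s): [2.57, 2.57, 3.14, 3.14, 3.14, 3.14].

### API

Orientations are given as [roll, pitch, yaw] about the fixed x, y, z axes, in that order (R = Rz(yaw) Ry(pitch) Rx(roll)).
In Python, from plant import sensors, imaging, ticket gives the robot as it stands. The module is installed in compiled form; this text tells all that it offers.
- The arm moves only by the tool arm_command, never from a script. Its argument "increments" is one flat list of numbers, 5 for each row, row after row: the closure, from 0 (fully open) to 1 (shut), then the shift along the tool's x, y, z in mm, then the turn about the tool's z in degrees. In form: [hand, dx, dy, dz, spin, hand, dx, dy, dz, spin, ...]. A call has 1 to 20 rows; each row is the pose to reach, as a shift and turn from the pose commanded when the call began, along the tool's axes at that moment; what a row does not reach only later rows make up. A row lasts 1/8 s, in which the tool goes at most 62.5 mm and 10.7 degrees, less where a joint would pass 70% of its speed; a pose out of reach is approached as far as the arm can. A call with a gripper value outside its range is refused whole. The fingers move at their own pace and stop on an object; the grip force is fixed at half the most. Time passes only in rows, so rows that repeat a pose let the fingers close. It gives the time, the measured TCP pose, the force and the opening at its end, in the units of the state.
- sensors.get_obs(): the state, without advancing time (a new reading comes with each control period).
- imaging.capture(name): name is "side" or "top"; returns the picture (400x640x3 uint8, blue, green, red); there is no depth.
- imaging.calibration(name): a dict with "fx", "fy", "cx", "cy" (pixels), "world_to_cam" (4x4, takes a point from world to camera coordinates). Camera axes: x right, y down, z forward; pixel columns grow to the right and rows downward; lengths in mm; the calibration is good to about 2 mm. A picture is of the moment at which its call begins. calibration takes no time and is no camera call.
- ticket.close_job(): hands the job in, once; it reports no verdict.
The state is a dict: "time": time; "joint_positions": joint angles; "dq": joint speeds; "tau": joint torques, N m; "tool_pos": TCP position; "tcp_rot": TCP orientation; "contact_force": force on the tool from outside, world axes, zero at the start; "moment": the same for the moment, N m; "grip_width": finger opening in mm.
Only numpy, scipy, OpenCV 4.12 (cv2) and the standard library are available. Lean on these libraries where they do the work, as an engineer would, in place of code of your own. Each camera call takes 0.05 s, during which the arm holds its last target. There are 200 camera calls.

### The job

Lock the microtome's specimen bath: take the locking knob from its storage block and set it upright into the collar on the deck with its grip bar in line with the two ribs, so that its pins rest on top of the thread. Turn it gently backwards (anticlockwise) until it drops into the thread start, and only then turn it clockwise until its flange sits flat on the collar. Do not force the thread, let go of the knob, and leave the jar, the vial and the brush alone.

Things in the scene. Friction and masses are not known exactly. Their poses are not given: they have to be found in the camera images.
- knob: Locking knob: black grip bar on an aluminium flange, steel stem, 90 g, 70 mm tall. Origin: centre of the stem's lower tip; z up along the stem, x along the grip bar. Stem 22 mm diameter (tapered to 14 over the lowest 6) up to z = 30; round flange 50 mm diameter, z = 30 to 36; grip bar 44 long (x), 14 thick (y), z = 36 to 70. Starts upright in the block's hole. Half a turn makes no difference.
- knob_pin (a point): On the knob's axis, 10.5 mm above its tip: centre of its steel cross pin, 5 mm thick, lying along the grip bar (x) and sticking out to 16.5 mm from the axis on both sides. The pin ends run in the thread.
- block: White storage block 90 x 90 x 35 mm, fixed to the bench, with a 40 mm hole in its middle; the knob's flange rests on its top. Origin: centre of its underside.
- socket_mouth (a point): Centre of the top rim of the aluminium collar on the microtome's deck (outer 52, inner 37 mm diameter, 32 mm high); z up, x along the two index ribs (45 mm long, 4 mm high, on the deck on both sides of the collar). Inside is a steep two-start right-hand thread, 25 mm inner diameter: the stem enters with 1.5 mm play all round.
- thread_top (a point): On the collar's axis, 8.6 mm below the rim: flat top of the thread. Set in with the bar along the ribs (within 10 degrees), the pin rests on it, flange 13.4 mm above the rim. The angle of the starts varies and cannot be seen: turned back anticlockwise (from above) by 18 to 70 degrees, the pin comes over the two start gaps and the knob, lightly pressed, drops 9.4 mm.
- thread_start (a point): On the axis, 18 mm below the rim: floor of the start gaps, flange now 4 mm above the rim. A gap gives 13 degrees of play up to a solid stop on its anticlockwise side; the same stops block a knob turned far clockwise on top of the thread. From here, clockwise, it screws down 4 mm (0.08 mm per degree, axial play 1.4 mm), seats after 50 to 63 degrees and meets a solid end stop some 25 later.
- microtome: Off-white bench microtome, fixed. Origin: centre of its underside; z up, x away from its front. Base 320 (x) x 460 (y) mm, deck 70 mm high; drive housing 270 x 130 mm, 140 high, on the deck at its +y end; steel specimen bath 200 x 130 x 30 mm on the deck beside it; collar at x = -30, y = -130 mm.
- jar: White-capped specimen jar, 52 mm diameter, 75 mm tall, on the bench; origin: centre of its base, z up. Bystander.
- vial: Small amber vial, 26 mm diameter, 45 mm tall, standing on the microtome's deck beyond the collar; origin: centre of its base, z up. Bystander.
- brush: Brush with a wooden handle, 170 mm long, lying on the bench along its x axis; origin: centre of its underside. Bystander.
Things that resemble listed ones, but are neither listed nor needed, are in the scene too. Of the things like the knob, leave any that is turquoise; of the rest the larger one is meant.

How it is judged:
By the outcome, as a careful person would: the job done as asked, in the order asked, and still so for the second after the job is handed in, with the robot touching nothing.
It also fails if it takes over 54 s, if anything falls off the work surface, if the arm or the gripper's body presses on something with over 40 N, if the wrist force passes 120 N, or if a joint passes its speed limit or range.

## Working session

There is one attempt and no reset: what is moved stays moved. The work goes in short steps, Python scripts to look and compute and a tool call to move; the robot and the scene stay as the last step left them, time stands still between calls to the robot, and variables do not carry over. Pictures are saved under pics/ and viewed, about 8 in all and at most 12, crops included, and the job is handed in when it is done.

Besides the shell and the picture viewer there is one more tool, called after "Request:" by a JSON object that holds its "method" and its "body". arm_command: Moves the arm, as the interface text tells. Its arguments: {"type":"object","properties":{"increments":{"type":"array","items":{"type":"number"}}},"required":["increments"]}

```bash
mkdir -p pics; python3 - <<'E'
from plant import sensors, imaging
import cv2,numpy as np
np.set_printoptions(precision=4,suppress=True)
o=sensors.get_obs(); print(o)
for n in("top","side"):
    cv2.imwrite(f"pics/{n}0.png",imaging.capture(n)); print(n,imaging.calibration(n))
E
```

```text
{'time': 0.0, 'joint_positions': array([ 0.954 ,  0.3427,  1.525 , -0.    ,  1.2754, -0.146 ]), 'dq': array([ 0.0005,  0.0014,  0.0018,  0.0005,  0.0009, -0.0007]), 'tau': array([ -0.0015, -43.124 , -24.4217,   0.0717,   0.056 ,  -0.0001]), 'tool_pos': array([237.8967, 467.5737, 226.054 ]), 'tcp_rot': array([-3.1401, -0.0002,  2.6708]), 'contact_force': array([-0.5192,  0.9286,  0.0432]), 'moment': array([ 0.0486, -0.0213,  0.0151]), 'grip_width': 91.90403136239324}
top {'fx': 407.7380791363132, 'fy': 407.7380791363132, 'cx': 320.6916987534131, 'cy': 203.30646673790667, 'world_to_cam': array([[  0.0148,  -0.9998,  -0.0116, -28.4146],
       [ -0.9836,  -0.0124,  -0.1801, 590.312 ],
       [  0.1799,   0.0141,  -0.9836, 967.7376],
       [  0.    ,   0.    ,   0.    ,   1.    ]])}
side {'fx': 365.2500142247935, 'fy': 365.2500142247935, 'cx': 321.31417389428105, 'cy': 200.52308923353436, 'world_to_cam': array([[ -0.9823,  -0.1868,  -0.0173, 579.2028],
       [ -0.1016,   0.6071,  -0.7881, 124.1397],
       [  0.1577,  -0.7724,  -0.6153, 757.0303],
       [  0.    ,   0.    ,   0.    ,   1.    ]])}
```

View pics/top0.png

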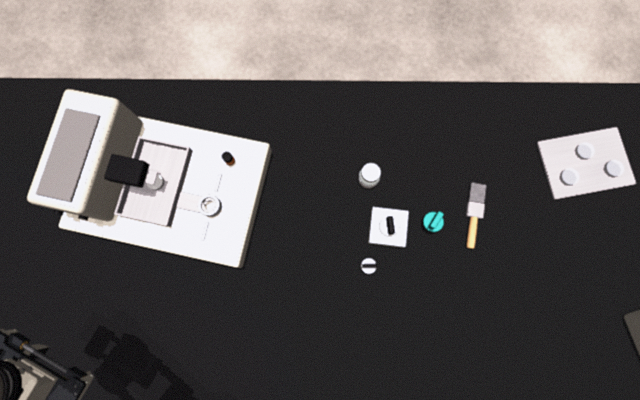

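View pics/side0.png

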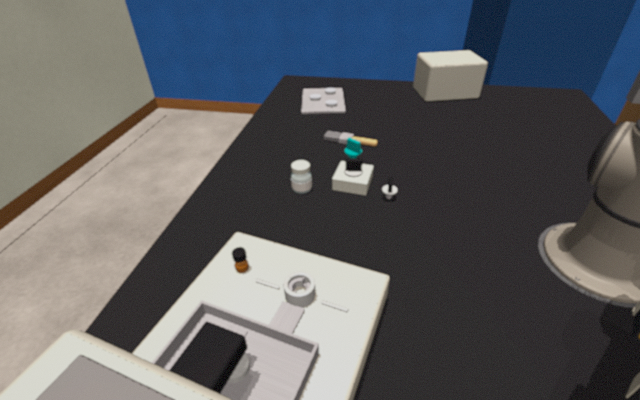

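Candidates for the knob, by top-view pixel: the one in the white block (390,226), a turquoise one (433,222) and a small one (369,266). The one in the block is the larger non-turquoise one. The side view shows the same three at (353,168), (353,147) and (390,189). The collar is at top (209,204) and side (299,290). I'll check with a close crop.

```bash
python3 - <<'E'
import cv2,numpy as np
t=cv2.imread("pics/top0.png");s=cv2.imread("pics/side0.png")
r=lambda im,x,y,w,h:cv2.resize(im[y:y+h,x:x+w],(400,300),interpolation=cv2.INTER_CUBIC)
# each crop: 5x / 4x
A=np.vstack([np.hstack([r(t,350,195,100,75),r(t,165,165,100,75)]),np.hstack([r(s,310,130,100,75),r(s,250,255,100,75)])])
cv2.imwrite("pics/crop0.png",A)
E
```

```text
(no output)
```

View pics/crop0.png

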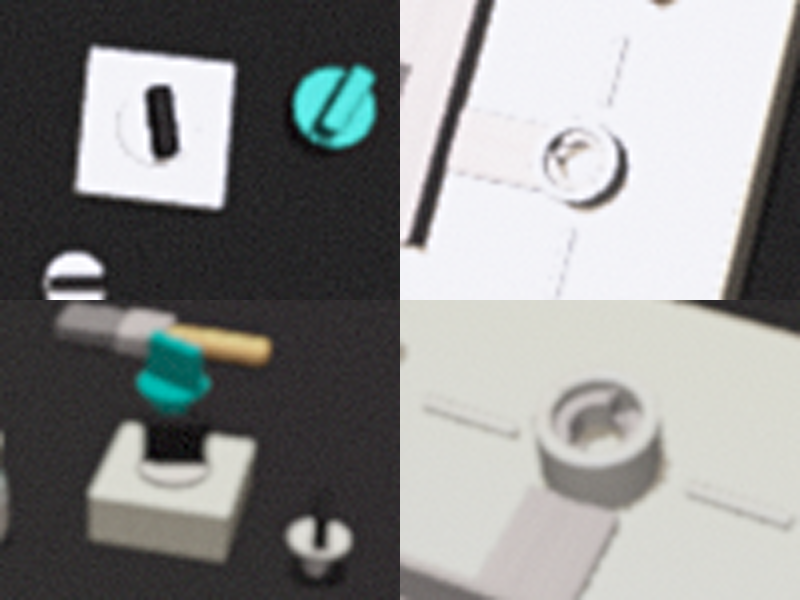

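```bash
cat > h.py <<'E'
import cv2,numpy as np
from scipy.optimize import least_squares, minimize
from plant import imaging
np.set_printoptions(precision=3,suppress=True)
C={n:imaging.calibration(n) for n in("top","side")}
def proj(n,P):
    c=C[n];M=c["world_to_cam"];q=np.atleast_2d(P)@M[:3,:3].T+M[:3,3]
    return np.c_[c["fx"]*q[:,0]/q[:,2]+c["cx"],c["fy"]*q[:,1]/q[:,2]+c["cy"]]
def back(n,uv,z):
    c=C[n];M=c["world_to_cam"];R=M[:3,:3];o=-R.T@M[:3,3]
    d=R.T@np.array([(uv[0]-c["cx"])/c["fx"],(uv[1]-c["cy"])/c["fy"],1]);return o+d*(z-o[2])/d[2]
def loc(p,x): # local xyz -> world with p=(x,y,yaw), base z
    c,s=np.cos(p[2]),np.sin(p[2]);x=np.atleast_2d(x)
    return np.c_[p[0]+c*x[:,0]-s*x[:,1],p[1]+s*x[:,0]+c*x[:,1],x[:,2]]
def silfit(n,mask,boxes,p0,roi,fixed=None,S=8):
    """fit (x,y,yaw) of a union of convex hulls to a 0..1 darkness mask in roi (x,y,w,h)"""
    x0,y0,w,h=roi;m=mask[y0:y0+h,x0:x0+w]
    def ren(p):
        im=np.zeros((h*S,w*S),np.uint8)
        for b in boxes:
            uv=(proj(n,loc(p,b))-[x0-.5,y0-.5])*S-.5
            cv2.fillConvexPoly(im,cv2.convexHull(np.round(uv*16).astype(np.int32)),255,cv2.LINE_8,4)
        return cv2.GaussianBlur(cv2.resize(im,(w,h),interpolation=cv2.INTER_AREA)/255.,(0,0),.6)
    f=lambda q:((ren([q[0],q[1],q[2]/30])-m)**2).sum()
    q0=[p0[0],p0[1],p0[2]*30]
    r=minimize(f,q0,method="Nelder-Mead",options=dict(initial_simplex=np.array([q0]+[np.array(q0)+d for d in np.diag([6,6,6])])))
    return np.array([r.x[0],r.x[1],r.x[2]/30]),r.fun
def box(lx,ly,z0,z1): return np.array([[a*lx/2,b*ly/2,z] for a in(-1,1) for b in(-1,1) for z in(z0,z1)])
E
python3 - <<'E'
from h import *
t=cv2.imread("pics/top0.png").astype(float);s=cv2.imread("pics/side0.png").astype(float)
# block: corners top
cr=lambda q,o,k=4:np.array(o)+np.array(q,float)/k-.375
bc=cr([(92,46),(236,63),(223,210),(77,193)],(350,195))
bw=np.array([back("top",c,35) for c in bc]);print("block top",bw.mean(0),"sides",np.linalg.norm(np.roll(bw,1,0)-bw,axis=1))
# bar in top
g=t.max(2)/255; roi=(378,212,24,30)
print("lev",g[226,390],g[215,380]); m=np.clip((0.8-g)/(0.8-g[226,390]),0,1)
p,f=silfit("top",m,[box(44,14,41,75)],[bw[:,0].mean(),bw[:,1].mean(),0.1],roi);print("bar top",p,np.degrees(p[2]),f)
print("side proj of bar",proj("side",loc(p,box(44,14,41,75))).mean(0))
# side bar: dark, non-turquoise
gs=s.max(2)/255;roi=(342,160,24,14);ms=np.clip((0.6-gs)/.45,0,1)
p2,f2=silfit("side",ms,[box(44,14,41,75)],p,roi);print("bar side",p2,np.degrees(p2[2]),f2)
# collar
rt=cr([(627,38),(610,105),(573,232),(557,297)],(165-100,165));rs=cr([(425,403),(517,434),(688,488),(790,524)],(250,255-75))
for n,r in(("top",rt),("side",rs)):
    w=np.array([back(n,c,73) for c in r]);d=w[0]-w[3]
    print(n,"ribs",w[:,:2].tolist(),"mid",w.mean(0),"len",np.linalg.norm(np.diff(w,axis=0),axis=1),"ang",np.degrees(np.arctan2(d[1],d[0])))
for n,c in(("top",cr((583,161),(65,165))),("side",cr((600,418),(250,180)))): print(n,"rim",back(n,c,102))
E
```

```text
block top [ 536.865 -192.659   35.   ] sides [94.06  91.59  93.639 91.358]
lev 0.19215686274509805 0.9764705882352941
bar top [ 536.736 -191.865    0.101] 5.798186604777962 16.08168531792407
side proj of bar [354.569 165.035]
bar side [ 540.216 -201.526    0.117] 6.730485114713149 14.923801521029418
top ribs [[657.9582870006792, 228.35585123402393], [615.1216933010651, 236.4013533066174], [535.6154727382943, 254.25257592566356], [495.79775902140295, 261.4115428390969]] mid [576.123 245.105  73.   ] len [43.586 81.486 40.456] ang -11.521630827701552
side ribs [[489.14197153178594, 200.57112011894208], [448.84060939625635, 210.4674467657312], [378.4274476309163, 225.94068132756945], [339.00446963312066, 236.46389675132576]] mid [413.854 218.361  73.   ] len [41.499 72.093 40.803] ang -13.445124514297467
top rim [574.617 242.52  102.   ]
side rim [417.226 220.196 102.   ]
```

```bash
python3 - <<'E'
from h import *
t=cv2.imread("pics/top0.png");s=cv2.imread("pics/side0.png")
cr=lambda q,o,k=4:np.array(o)+np.array(q,float)/k-.375
rs=cr([(425,403),(517,434),(688,488),(790,524)],(150,180))
w=np.array([back("side",c,73) for c in rs]);d=w[0]-w[3]
print("side ribs",w[:,:2].tolist(),"mid",w.mean(0),"len",np.linalg.norm(np.diff(w,axis=0),axis=1),"ang",np.degrees(np.arctan2(d[1],d[0])))
print("side rim",back("side",cr((600,418),(150,180)),102))
g=t[...].max(2); print(g[212:240,383:399])
P=[536.7,-191.9,0.101];Q=[574.6,243.5,np.radians(-11.8)]
K=8
def crop(im,n,x,y):
    c=cv2.resize(im[y:y+37,x:x+50],(400,296),interpolation=cv2.INTER_CUBIC)
    def dl(pts,col,closed=True):
        u=((proj(n,pts)-[x,y]+.5)*K-.5);cv2.polylines(c,[np.round(u).astype(np.int32)],closed,col,1)
    a=np.linspace(0,2*np.pi,60)
    circ=lambda r,z:np.c_[r*np.cos(a),r*np.sin(a),0*a+z]
    rect=lambda lx,ly,z,ox=0:np.array([[ox+lx/2*i,ly/2*j,z] for i,j in((1,1),(1,-1),(-1,-1),(-1,1))])
    dl(loc(P,rect(44,14,75)),(0,0,255));dl(loc(P,rect(44,14,41)),(0,255,255));dl(loc(P,circ(25,41)),(0,160,0))
    dl(loc(Q,circ(26,102)),(0,0,255));dl(loc(Q,circ(18.5,102)),(0,160,0));
    for o in(1,-1):dl(loc(Q,rect(45,4,74,o*61)),(255,0,0))
    return c
A=np.vstack([np.hstack([crop(t,"top",366,205),crop(t,"top",187,187)]),np.hstack([crop(s,"side",330,152),crop(s,"side",275,272)])])
cv2.imwrite("pics/ov1.png",A)
E
```

```text
side ribs [[660.9179326646821, 230.69181910329195], [616.5661264848425, 239.97780373111203], [539.4850921444431, 254.43581473412212], [495.95466786678367, 264.32912204108925]] mid [578.231 247.359  73.   ] len [45.313 78.425 44.641] ang -11.525060864686818
side rim [576.565 248.182 102.   ]
[[248 248 248 248 248 248 248 249 248 249 248 248 248 249 248 249]
 [248 248 248 248 249 248 250 249 249 248 247 248 248 248 249 248]
 [247 249 248 250 251 251 252 253 251 250 249 249 248 248 248 248]
 [248 248 249 252 247 248 247 247 246 246 250 249 248 248 248 248]
 [249 250 252 246 198 150 124 120 129 186 247 251 249 248 248 248]
 [248 250 245 187  89  46  36  34  29 114 236 249 247 248 248 248]
 [248 249 236 130  32  28  42  42  33  83 197 244 248 248 247 248]
 [248 250 238 125  28  21  44  47  31  64 167 244 250 248 249 246]
 [249 251 242 142  34  25  44  46  36  58 169 250 251 247 247 248]
 [248 252 253 164  44  18  49  57  37  51 162 248 252 249 247 247]
 [248 252 254 170  42  17  47  53  42  41 144 248 252 248 247 248]
 [249 252 253 176  52  10  42  49  42  33 128 248 254 250 248 247]
 [24
[... 368 characters left out ...]
  38  34 142 248 252 248 247]
 [249 248 251 254 178  44  14  47  48  47  28 125 247 253 249 247]
 [248 249 251 254 183  56  19  34  46  41  22 119 238 252 249 248]
 [246 250 251 254 189  76  10  28  39  28  40 119 223 246 247 248]
 [240 247 249 252 225 120  32  20  28  38 100 187 237 239 246 249]
 [237 238 242 248 249 176  92  85 102 133 181 232 238 244 247 248]
 [245 233 232 239 240 198 163 164 187 219 240 243 245 248 249 247]
 [248 246 244 240 231 221 212 214 223 245 249 248 249 247 249 248]
 [248 249 248 247 246 249 251 248 248 249 250 249 248 248 248 247]
 [248 248 247 248 249 249 249 249 249 248 249 248 249 247 249 248]
 [248 248 248 247 248 249 248 247 248 248 248 248 248 247 248 247]]
```

View pics/ov1.png

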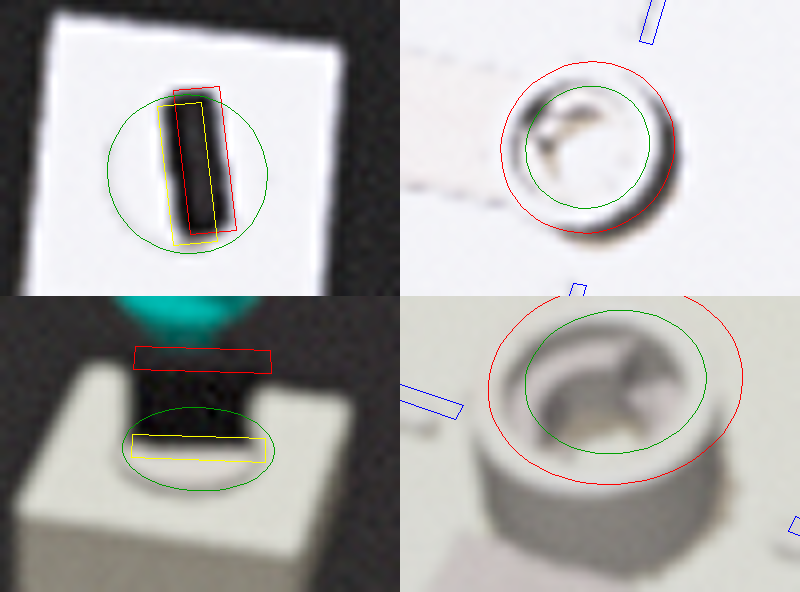

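The overlay confirms the knob in the block: bar near top px (390,226), yaw about 6.5°, at about (537,-191). The collar is at about (576.5,247.5). Both cameras put the ribs at -11.5°. I'll hover over the knob now.

Request:
{"method": "arm_command", "body": {"increments": [0.45,-565.5,-451,76,-33.5,0.45,-565.5,-451,76,-33.5,0.45,-565.5,-451,76,-33.5,0.45,-565.5,-451,76,-33.5,0.45,-565.5,-451,76,-33.5,0.45,-565.5,-451,76,-33.5,0.45,-565.5,-451,76,-33.5,0.45,-565.5,-451,76,-33.5,0.45,-565.5,-451,76,-33.5,0.45,-565.5,-451,76,-33.5,0.45,-565.5,-451,76,-33.5,0.45,-565.5,-451,76,-33.5,0.45,-565.5,-451,76,-33.5,0.45,-565.5,-451,76,-33.5]}}

```text
time: 1.85
tool_pos: [536.9, -190.1, 150.0]
tcp_rot: [3.14, -0.001, -3.028]
contact_force: [-0.3, -0.0, -0.3]
grip_width: 50.5
```

Request:
{"method": "arm_command", "body": {"increments": [0.45,0,0,40,0,0.45,0,0,75,0,0.45,0,0,95,0,0.45,0,0,104,0,0.45,0,0,104,0,0.7,0,0,104,0,0.85,0,0,104,0,1,0,0,104,0,1,0,0,104,0,1,0,0,104,0,1,0,0,104,0]}}

```text
time: 3.22
tool_pos: [537.7, -190.7, 47.0]
tcp_rot: [-3.141, 0.0, -3.028]
contact_force: [-0.9, -1.2, 1.1]
grip_width: 14.1
```

Request:
{"method": "arm_command", "body": {"increments": [1,0,0,-10,0,1,0,0,-40,0,1,0,0,-90,0,1,0,0,-120,0,1,0,0,-134,0,1,0,0,-134,0]}}

```text
time: 3.98
tool_pos: [537.6, -190.5, 181.1]
tcp_rot: [-3.141, 0.001, -3.028]
contact_force: [0.3, 0.4, -1.8]
grip_width: 14.1
```

```bash
python3 - <<'E'
from h import *
from plant import sensors
t=imaging.capture("top");s=imaging.capture("side");o=sensors.get_obs()
print(o["tool_pos"],o["contact_force"],o["grip_width"])
T=o["tool_pos"];a,b=proj("top",T)[0].astype(int),proj("side",T)[0].astype(int)
r=lambda im,p:cv2.resize(im[max(p[1]-37,0):p[1]+38,p[0]-50:p[0]+50],(400,300),interpolation=cv2.INTER_CUBIC)
print(a,b)
cv2.imwrite("pics/lift.png",np.hstack([r(t,a),r(s,b)]))
E
```

```text
[ 536.852 -190.183  179.307] [-0.637 -0.306 -1.429] 13.373930437219416
[397 218] [356 122]
```

View pics/lift.png

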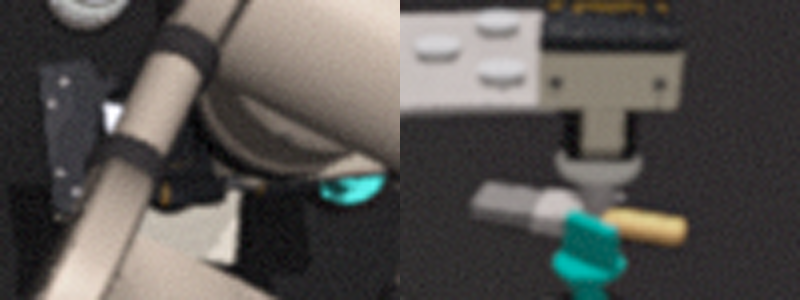

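Request:
{"method": "arm_command", "body": {"increments": [1,-9,40,0,2,1,-20,100,0,5,1,-33,160,0,8,1,-45,220,0,11,1,-57,280,0,14,1,-69,340,0,16,1,-80,390,0,18,1,-86,420,0,18,1,-88.3,431,0,18,1,-88.3,431,8,18,1,-88.3,431,14,18,1,-88.3,431,14,18,1,-88.3,431,14,18]}}

```text
time: 5.7
tool_pos: [576.5, 246.9, 166.9]
tcp_rot: [3.141, 0.0, 2.94]
contact_force: [0.2, -0.3, 0.3]
grip_width: 13.8
```

```bash
python3 - <<'E'
from h import *
from plant import sensors
t=imaging.capture("top");s=imaging.capture("side")
o=[]
for i in range(6):
    imaging.capture("side");o.append(sensors.get_obs())
T=np.mean([x["tool_pos"] for x in o],0);print(T,np.mean([x["contact_force"] for x in o],0),o[-1]["tcp_rot"],o[-1]["time"],o[-1]["joint_positions"])
cv2.imwrite("pics/t_hov.png",t);cv2.imwrite("pics/s_hov.png",s)
Q=[T[0],T[1],o[-1]["tcp_rot"][2]];K=6;a=np.linspace(0,2*np.pi,60);tip=T[2]-40.5
circ=lambda r,z:np.c_[r*np.cos(a),r*np.sin(a),0*a+z]
def crop(im,n,x,y):
    c=cv2.resize(im[y:y+80,x:x+66],(396,480),interpolation=cv2.INTER_CUBIC)
    for r,z,col in((25,tip+30,(0,200,0)),(7,tip,(0,200,0)),(11,tip+6,(0,200,0))):
        cv2.polylines(c,[np.round((proj(n,loc(Q,circ(r,z)))-[x,y]+.5)*K-.5).astype(np.int32)],True,col,1)
    cv2.polylines(c,[np.round((proj(n,loc([576.5,247.5,0],circ(26,102)))-[x,y]+.5)*K-.5).astype(np.int32)],True,(0,0,255),1)
    return c
cv2.imwrite("pics/hov.png",np.hstack([crop(t,"top",180,165),crop(s,"side",266,225)]))
E
```

```text
[576.396 247.628 166.996] [-0.067 -0.114 -0.801] [3.141 0.    2.941] 6.1 [ 0.284  0.577  1.31   0.     1.255 -1.087]
```

View pics/hov.png

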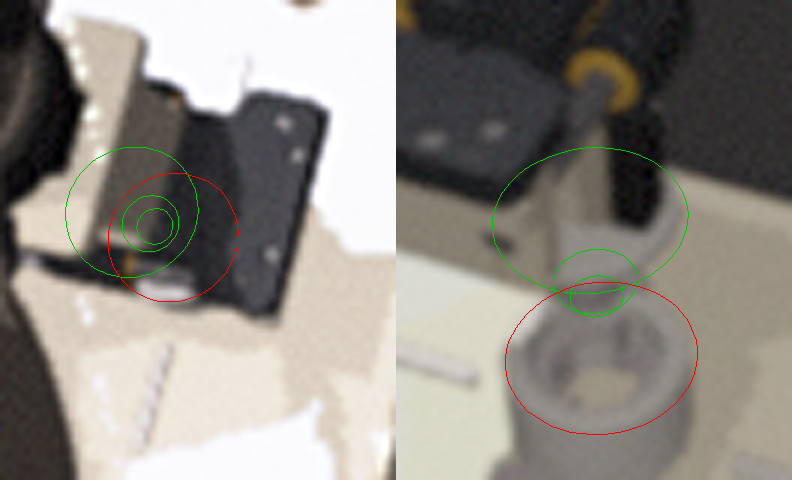

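The side view shows the knob gripped upright above the collar. The flange outline matches the model at crop (590,220), and the rim matches at (601,358). I'll take a contrast-stretched close-up for sub-pixel alignment.

```bash
python3 - <<'E'
from h import *
s=np.mean([imaging.capture("side").astype(float) for _ in range(8)],0)
x,y,K=276,238,12
c=s[y:y+66,x:x+50]
g=np.clip((c-20)*1.9,0,255).astype(np.uint8)
g=cv2.resize(g,None,fx=K,fy=K,interpolation=cv2.INTER_CUBIC)[:792]
T=[576.4,247.6,0];tip=167-40.5;a=np.linspace(0,2*np.pi,60)
circ=lambda r,z:np.c_[r*np.cos(a),r*np.sin(a),0*a+z]
for p,r,z,col in((T,25,tip+30,(0,255,0)),(T,11,tip+6,(0,255,0)),([576.5,247.5,0],26,102,(0,0,255)),([576.5,247.5,0],18.5,102,(0,0,255))):
    cv2.polylines(g,[np.round((proj("side",loc(p,circ(r,z)))-[x,y]+.5)*K-.5).astype(np.int32)],True,col,1)
cv2.imwrite("pics/close.png",cv2.resize(g,None,fx=.75,fy=.75))
E
```

```text
(no output)
```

View pics/close.png

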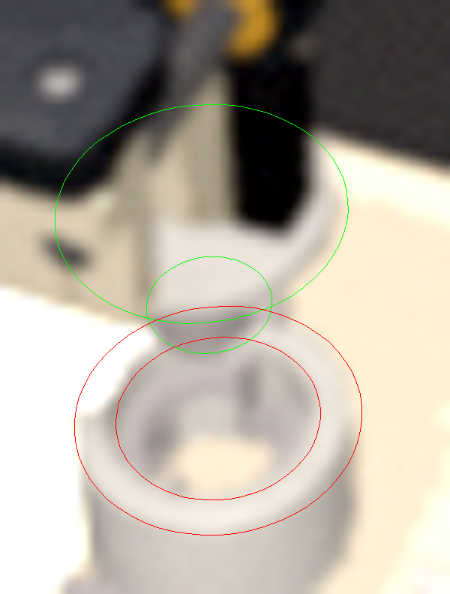

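The rim overlay fits within about 0.5 px, and the stem sits about 0.4 px right of the model, so the lateral offset is 1 mm or less. I'll enter the mouth slowly.

Request:
{"method": "arm_command", "body": {"increments": [1,0,0,12,0,1,0,0,20,0,1,0,0,25,0,1,0,0,28,0,1,0,0,31,0,1,0,0,31,0,1,0,0,31,0]}}

```text
time: 7.38
tool_pos: [576.4, 247.8, 136.0]
tcp_rot: [3.141, 0.0, 2.941]
contact_force: [-0.4, -0.5, -0.8]
grip_width: 13.7
```

```bash
cat > r.py <<'E'
from h import *
from plant import sensors
o=[]
for i in range(6): imaging.capture("side");o.append(sensors.get_obs())
m=lambda k:np.mean([x[k] for x in o],0)
print(o[-1]["time"],"T",m("tool_pos"),"F",m("contact_force"),"M",m("moment"),"yaw",np.degrees(np.mean([x["tcp_rot"][2]%(2*np.pi) for x in o])),"w",m("grip_width"))
E
python3 r.py
```

```text
7.675 T [576.363 247.745 135.934] F [-0.016 -0.144 -0.379] M [0.045 0.009 0.036] yaw 168.52595696720357 w 13.909460972615713
```

Request:
{"method": "arm_command", "body": {"increments": [1,0,0,2,0,1,0,0,4,0,1,0,0,6,0,1,0,0,7,0,1,0,0,8,0,1,0,0,8,0]}}

```text
time: 8.43
tool_pos: [576.3, 247.7, 127.7]
tcp_rot: [3.142, -0.0, 2.941]
contact_force: [1.1, 0.0, -0.3]
grip_width: 14.0
```

```bash
python3 r.py
```

```text
8.725 T [576.32  247.729 127.799] F [ 0.056 -0.092 -0.944] M [-0.001  0.004  0.016] yaw 168.52527199515882 w 13.780955625875675
```

Request:
{"method": "arm_command", "body": {"increments": [1,0,0,0.5,0,1,0,0,1,0,1,0,0,1.5,0,1,0,0,2,0,1,0,0,2,0]}}

```text
time: 9.35
tool_pos: [576.4, 247.8, 127.0]
tcp_rot: [3.141, 0.001, 2.941]
contact_force: [-1.7, -0.5, 7.5]
grip_width: 13.7
```

```bash
python3 r.py
```

```text
9.65 T [576.472 247.778 126.98 ] F [-2.326 -0.49   7.476] M [-0.162  0.504  0.007] yaw 168.5293281800033 w 13.81267442264682
```

Contact at TCP z 127, about 8 N; 126.5 was expected for the pin on the thread top. Now I'll turn anticlockwise gently under light pressure.

Request:
{"method": "arm_command", "body": {"increments": [1,0.3,0,0,-3,1,0.3,0,0,-6,1,0.3,0,0,-9,1,0.3,0,0,-12,1,0.3,0,0,-15,1,0.3,0,0,-15,1,0.3,0,0,-15]}}

```text
time: 10.52
tool_pos: [576.8, 248.1, 127.0]
tcp_rot: [3.141, 0.003, -3.08]
contact_force: [0.0, 1.3, 6.6]
grip_width: 13.9
```

```bash
python3 r.py
```

```text
10.825 T [576.801 248.083 127.027] F [-0.37   0.202  6.242] M [0.081 0.082 0.026] yaw 183.5278782459879 w 13.755505888247706
```

Request:
{"method": "arm_command", "body": {"increments": [1,0,0,0,-3,1,0,0,0,-6,1,0,0,0,-6]}}

```text
time: 11.2
tool_pos: [576.9, 247.9, 127.0]
tcp_rot: [3.141, 0.003, -2.975]
contact_force: [0.6, -0.2, 5.4]
grip_width: 14.0
```

Request:
{"method": "arm_command", "body": {"increments": [1,0,0,0,-3,1,0,0,0,-6,1,0,0,0,-6]}}

```text
time: 11.58
tool_pos: [576.9, 247.9, 127.1]
tcp_rot: [-3.141, 0.003, -2.87]
contact_force: [-0.5, -0.6, 5.0]
grip_width: 14.0
```

Request:
{"method": "arm_command", "body": {"increments": [1,0,0,0,-3,1,0,0,0,-6,1,0,0,0,-6]}}

```text
time: 11.95
tool_pos: [577.0, 247.8, 127.0]
tcp_rot: [-3.141, 0.003, -2.765]
contact_force: [-0.6, -1.0, 5.8]
grip_width: 13.5
```

Request:
{"method": "arm_command", "body": {"increments": [1,0,0,0.2,-3,1,0,0,0.2,-6,1,0,0,0.2,-6]}}

```text
time: 12.32
tool_pos: [577.2, 247.7, 127.0]
tcp_rot: [-3.14, 0.003, -2.661]
contact_force: [1.1, -1.8, 7.2]
grip_width: 14.0
```

Request:
{"method": "arm_command", "body": {"increments": [1,0,0,0,-3,1,0,0,0,-6,1,0,0,0,-6]}}

```text
time: 12.7
tool_pos: [577.3, 247.5, 127.0]
tcp_rot: [-3.14, 0.003, -2.556]
contact_force: [0.9, -2.0, 6.6]
grip_width: 13.7
```

Request:
{"method": "arm_command", "body": {"increments": [1,0,0,0,-3,1,0,0,0,-6,1,0,0,0,-6]}}

```text
time: 13.08
tool_pos: [577.1, 247.6, 126.8]
tcp_rot: [-3.14, 0.003, -2.451]
contact_force: [0.4, -1.5, 5.3]
grip_width: 14.0
```

Request:
{"method": "arm_command", "body": {"increments": [1,0,0,0,-3,1,0,0,0,-5,1,0,0,0,-5]}}

```text
time: 13.45
tool_pos: [577.0, 247.5, 126.6]
tcp_rot: [-3.14, 0.002, -2.364]
contact_force: [0.3, -1.1, 4.4]
grip_width: 13.9
```

Request:
{"method": "arm_command", "body": {"increments": [1,0,0,0,-2,1,0,0,0,-4,1,0,0,0,-4]}}

```text
time: 13.82
tool_pos: [576.8, 247.4, 125.9]
tcp_rot: [-3.14, 0.001, -2.294]
contact_force: [2.7, -3.3, 5.3]
grip_width: 13.8
```

```bash
python3 r.py
```

```text
14.125 T [576.755 247.458 125.928] F [ 2.951 -3.035  5.392] M [-0.674 -0.59   0.045] yaw 228.505812328265 w 13.87643021302704
```

Request:
{"method": "arm_command", "body": {"increments": [1,0,-0.3,0,-1,1,0,-0.5,0,-2,1,0,-0.5,0,-3,1,0,-0.5,0,-3]}}

```text
time: 14.62
tool_pos: [576.5, 247.4, 125.4]
tcp_rot: [-3.141, 0.0, -2.242]
contact_force: [2.9, -2.4, 2.4]
grip_width: 13.9
```

```bash
python3 r.py
```

```text
14.925 T [576.466 247.372 125.391] F [ 4.272 -2.721  2.136] M [-0.557 -0.767 -0.004] yaw 231.51666163967306 w 13.881030126771876
```

Request:
{"method": "arm_command", "body": {"increments": [1,-0.2,-0.5,0.5,-1,1,-0.2,-0.9,1,-2,1,-0.2,-0.9,1,-3,1,-0.2,-0.9,1,-3]}}

```text
time: 15.42
tool_pos: [576.8, 247.2, 124.1]
tcp_rot: [3.141, -0.0, -2.19]
contact_force: [2.8, -0.5, 0.4]
grip_width: 13.9
```

```bash
python3 r.py
```

```text
15.725 T [576.86  247.143 124.176] F [ 2.244 -1.347 -0.594] M [-0.148 -0.409  0.033] yaw 234.52357335779288 w 13.917437361388513
```

Vertical load is gone and z has dropped 2.8 mm, so the pin is over the gap. I'll lower straight down.

Request:
{"method": "arm_command", "body": {"increments": [1,0,-0.4,1,0,1,0,-0.4,2,0,1,0,-0.4,3,0,1,0,-0.4,4,0,1,0,-0.4,4,0]}}

```text
time: 16.35
tool_pos: [577.1, 246.9, 120.2]
tcp_rot: [3.141, -0.0, -2.19]
contact_force: [0.4, -0.1, -1.4]
grip_width: 14.1
```

```bash
python3 r.py
```

```text
16.65 T [577.376 246.869 120.448] F [-0.083 -0.049 -1.041] M [ 0.076  0.074 -0.005] yaw 234.52693617033998 w 13.856984360888042
```

Free of force. I'll go on down to the floor, expected at about z 117.6.

Request:
{"method": "arm_command", "body": {"increments": [1,0,0,1,0,1,0,0,2,0,1,0,0,3,0,1,0,0,3.5,0,1,0,0,3.5,0]}}

```text
time: 17.27
tool_pos: [577.6, 246.8, 117.7]
tcp_rot: [-3.141, 0.001, -2.19]
contact_force: [-1.8, -0.9, 5.1]
grip_width: 13.7
```

```bash
python3 r.py
```

```text
17.575 T [577.611 246.844 117.657] F [-1.992 -0.464  5.719] M [-0.041  0.463  0.012] yaw 234.52765466478314 w 13.704036411689367
```

The pin is on the gap floor: z dropped 9.37 mm from the thread top (9.4 expected). Now clockwise, following the pitch.

Request:
{"method": "arm_command", "body": {"increments": [1,0,0,-0.5,3,1,0,0,-0.5,6,1,0,0,-0.3,9,1,0,0,0,12,1,0,0,0.2,15,1,0,0,0.4,18,1,0,0,0.4,18]}}

```text
time: 18.45
tool_pos: [577.7, 247.0, 116.8]
tcp_rot: [-3.142, 0.001, -2.504]
contact_force: [-0.6, 0.3, 2.9]
grip_width: 13.9
```

```bash
python3 r.py
```

```text
18.75 T [577.72  246.943 116.777] F [-0.08   0.964  2.867] M [ 0.212  0.044 -0.006] yaw 216.56952117532563 w 13.857960357477502
```

Request:
{"method": "arm_command", "body": {"increments": [1,0,0,0.25,3,1,0,0,0.5,6,1,0,0,0.75,9,1,0,0,1,12,1,0,0,1.25,15,1,0,0,1.5,18,1,0,0,1.6,20,1,0,0,1.6,20]}}

```text
time: 19.75
tool_pos: [577.7, 246.8, 115.1]
tcp_rot: [-3.142, 0.0, -2.853]
contact_force: [0.6, -0.5, 3.1]
grip_width: 14.0
```

```bash
python3 r.py
```

```text
20.05 T [577.653 246.804 115.13 ] F [0.058 0.171 3.681] M [ 0.159 -0.023 -0.014] yaw 196.55582064453088 w 13.734753798386159
```

Request:
{"method": "arm_command", "body": {"increments": [1,0,0,0.25,3,1,0,0,0.5,6,1,0,0,0.75,9,1,0,0,1,12,1,0,0,1.2,14,1,0,0,1.2,14]}}

```text
time: 20.8
tool_pos: [577.6, 246.8, 114.0]
tcp_rot: [3.141, 0.0, -3.097]
contact_force: [0.1, 1.4, 4.0]
grip_width: 13.5
```

```bash
python3 r.py
```

```text
21.1 T [577.575 246.813 113.981] F [-0.38   0.305  5.023] M [ 0.138  0.067 -0.013] yaw 182.55846750609768 w 13.88301698816006
```

Request:
{"method": "arm_command", "body": {"increments": [1,0,0,0.1,2,1,0,0,0.2,4,1,0,0,0.3,6,1,0,0,0.3,8,1,0,0,0.3,8]}}

```text
time: 21.72
tool_pos: [577.8, 246.9, 114.0]
tcp_rot: [3.141, 0.001, 3.046]
contact_force: [-0.7, -0.4, 6.4]
grip_width: 14.0
```

```bash
python3 r.py
```

```text
22.025 T [577.788 246.85  113.977] F [0.126 0.692 6.493] M [ 0.091  0.061 -0.054] yaw 174.54723468920218 w 13.792719166155484
```

Request:
{"method": "arm_command", "body": {"increments": [1,0,0,0.1,2,1,0,0,0.2,4,1,0,0,0.2,6,1,0,0,0.2,7,1,0,0,0.2,7]}}

```text
time: 22.65
tool_pos: [577.9, 246.9, 113.9]
tcp_rot: [3.141, 0.001, 2.924]
contact_force: [-0.4, 0.1, 7.3]
grip_width: 14.0
```

```bash
python3 r.py; python3 - <<'E'
from h import *
s=np.mean([imaging.capture("side").astype(float) for _ in range(4)],0)
x,y,K=266,235,10
g=np.clip((s[y:y+60,x:x+66]-15)*1.7,0,255).astype(np.uint8)
cv2.imwrite("pics/seat.png",cv2.resize(g,None,fx=K,fy=K,interpolation=cv2.INTER_CUBIC))
E
```

```text
22.95 T [577.925 246.89  113.97 ] F [-0.421  0.479  7.062] M [0.078 0.074 0.013] yaw 167.5575114181809 w 13.833874527153748
```

View pics/seat.png

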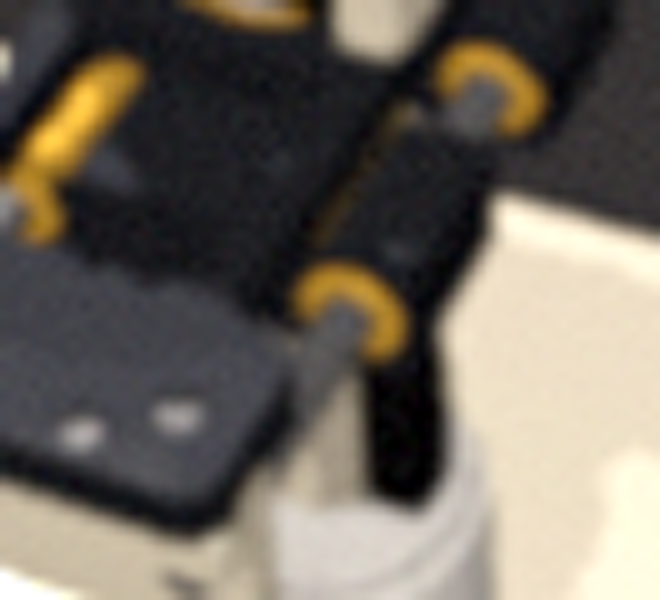

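z held at 113.97 over the last 15° of turning with only light torque, and the picture shows the flange down on the collar. The knob is seated. I'll unload, open and retreat.

Request:
{"method": "arm_command", "body": {"increments": [1,0,0,-0.8,0,1,0,0,-1.6,0,0.9,0,0,-1.6,0,0.7,0,0,-1.6,0,0.5,0,0,-1.6,0,0.45,0,0,-1.6,0,0.45,0,0,-1.6,0,0.45,0,0,-1.6,0,0.45,0,0,-5,0,0.45,0,0,-15,0,0.45,0,0,-40,0,0.45,0,0,-80,0,0.45,0,0,-130,0,0.45,0,0,-150,0,0.45,0,0,-150,0]}}

```text
time: 25.02
tool_pos: [578.2, 247.1, 265.9]
tcp_rot: [3.139, 0.004, 2.924]
contact_force: [-0.3, 0.5, -0.1]
grip_width: 50.2
```

Request:
{"method": "arm_command", "body": {"increments": [0.45,60,30,0,0,0.45,115,60,0,0,0.45,160,90,0,0,0.45,180,100,0,0,0.45,180,100,0,0,0.45,180,100,0,0]}}

```text
time: 25.78
tool_pos: [423.7, 382.7, 262.6]
tcp_rot: [-3.14, -0.0, 2.924]
contact_force: [-0.3, -0.0, -0.5]
grip_width: 50.7
```

```bash
python3 r.py; python3 - <<'E'
from h import *
t=np.mean([imaging.capture("top").astype(float) for _ in range(3)],0);s=np.mean([imaging.capture("side").astype(float) for _ in range(3)],0)
K=8;Q=[577.3,247.2,np.radians(167.5)];a=np.linspace(0,2*np.pi,60);circ=np.c_[25*np.cos(a),25*np.sin(a),0*a+108]
def crop(im,n,x,y):
    c=cv2.resize(im[y:y+50,x:x+50].astype(np.uint8),(400,400),interpolation=cv2.INTER_CUBIC)
    r=np.array([[22,7,142],[22,-7,142],[-22,-7,142],[-22,7,142]])
    for p in(circ,r):cv2.polylines(c,[np.round((proj(n,loc(Q,p))-[x,y]+.5)*K-.5).astype(np.int32)],True,(0,0,255),1)
    return c
cv2.imwrite("pics/fin.png",np.hstack([crop(t,"top",183,175),crop(s,"side",275,250)]))
cv2.imwrite("pics/fin_t.png",t)
E
```

```text
26.075 T [424.099 382.553 262.959] F [ 0.092 -0.173 -0.125] M [ 0.023 -0.011  0.008] yaw 167.44269543049123 w 50.47519570104672[ WARN:0@12.789] global loadsave.cpp:1063 imwrite_ Unsupported depth image for selected encoder is fallbacked to CV_8U.
```

View pics/fin.png

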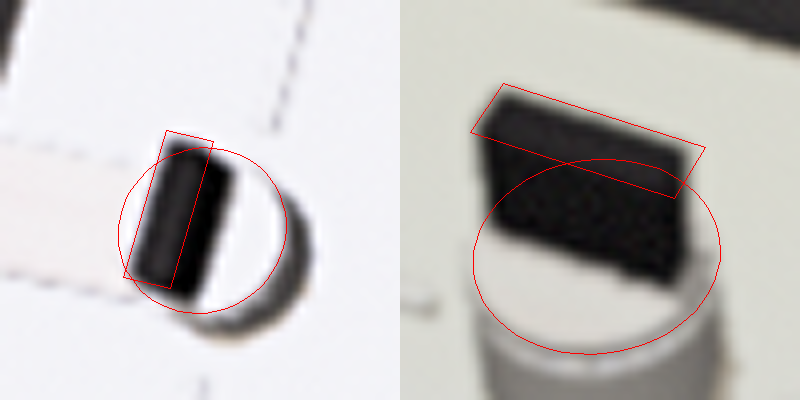

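The final view shows the released knob upright, its flange flat on the collar (side crop (590,330)), with the outlines within about 1 px of the seated pose. I'll check the bystanders numerically, then hand in.

```bash
python3 - <<'E'
import cv2,numpy as np
a=cv2.imread("pics/top0.png").astype(float);b=cv2.imread("pics/fin_t.png").astype(float)
for n,(x,y,w,h) in dict(jar=(350,155,40,40),vial=(215,145,28,25),brush=(460,178,35,75),turq=(418,205,32,32),small=(358,255,24,24)).items(): print(n,np.abs(a-b)[y:y+h,x:x+w].mean().round(2),np.abs(a-b)[y:y+h,x:x+w].max())
from plant import ticket; print(ticket.close_job())
E
```

```text
jar 2.44 16.0
vial 1.13 11.0
brush 2.6 15.0
turq 2.66 13.0
small 2.52 14.0
the job is handed in; nothing more can be done
None
```

I locked the bath with the black-barred knob from the white block and handed the job in at about 26 s, inside the 54 s limit. No verdict was reported.

- **Setting in:** The knob went into the collar with its bar along the ribs (yaw 168.5°). Its pins came to rest on the thread top at tool height 127.0 mm, with about 8 N.
- **Turning back:** I turned it anticlockwise about 66° under light pressure. It came free into the start gap and I lowered it to the floor, 9.4 mm down in all, as expected. Partway over the gap edge there were about 5 N sideways, and a small shift relieved them.
- **Screwing down:** I turned it 67° clockwise. The height did not change over the last 15°, the torque stayed below 0.06 N m, and I stayed short of the end stop.
- **Last checks:** I let go and moved clear. The final pictures show the knob upright with its flange flat on the collar. The jar, the vial, the brush and the two look-alike knobs changed only by image noise between the first and last top pictures.
- **Disagreements:** The measured screw-down travel was 3.7 mm against the nominal 4.0 mm. The camera overlays and the arm's readings differed by about 1 pixel (roughly 2 mm), which fits the calibration tolerance.

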